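# Close a broken tile on the gluing board and wedge it tight

## Task

Without picking anything up, push the loose half of the broken tile with the fingertips against the far fence and along it until the break is fully closed on the half sitting in the corner. Then push the wooden wedge, thin end first, in between the loose half and the two brass pins, firmly, until it is jammed tight and clamps the break shut, and leave it so. Leave the glue bottle, the scraper and the cup beside the board alone.

Things in the scene. Friction and masses are not known exactly. Their poses are not given: they have to be found in the camera images.
- glue_board: Fixed grey gluing board, top at z = 12 mm, reaching from x = -228 to 20 and y = -23 to 189 mm in its own frame. Origin: on the bench, where the inner faces of its two fences would meet; x points away from the robot, y to the left (turned with the board). z up. Two wooden fences and two brass pins stand on it.
- fence_far (a point): Middle of the upper inner edge of the far fence: batten 18 mm thick, 18 mm high above the board, inner face at board x = 0, from y = 8 to 104 mm.
- fence_right (a point): Middle of the upper inner edge of the right fence: batten 18 mm thick, 18 mm high above the board, inner face at board y = 0, from x = -104 to -6 mm.
- pin_far (a point): Centre of the top of the farther polished brass pin, fixed, 12 mm thick, 24 mm high above the board, at board (x, y) = (-11, 146) mm. A fingertip fits between the pins (54 mm free) to push the tile.
- pin_near (a point): Centre of the top of the nearer polished brass pin, fixed, 12 mm thick, 24 mm high above the board, at board (x, y) = (-77, 156) mm.
- tile_set: Half of a broken tile, white glaze with blue pattern, 14 mm thick, 90 mm along x, about 50 along y, 0.13 kg, not fixed. It lies in the corner of the fences already. Origin: on its underside, 25 mm from its straight edge (y = -25), 45 mm from its sides; axes as the board's. In place it is at (-45, 25, 12) mm in the board frame. Its break faces +y.
- tile_loose: The other half, loose on the board, 14 mm thick, about 0.16 kg. Origin on its underside: straight outer edge at y = 28, sides at x = -45 and 45, break (zigzag, 7 mm deep) at about y = -31 mm. Closed, it is at (-45, 82, 12) mm in the board frame, 57 mm along y from the set half. It starts 13 to 20 mm open, 4 to 12 mm off the far fence, turned up to 0.08 rad.
- wedge: Loose pale wood wedge, 92 mm long, 22 high, 0.06 kg, origin centre of underside; 42 mm wide at the thick end x = -46, 28 at the thin end x = 46. Straight face y = -17.5 goes to the tile's outer edge, tapered face y = 17.5 - 0.15 x to the pins. Starts short of the gap, thin end to it, 3 to 8 mm left of its final line. Tight at about (-42, 127.5) mm in the board frame; friction keeps it jammed.
- glue_bottle: small white glue bottle lying on the bench in front of the board, 27 x 97 x 27 mm; leave alone
- scraper: ivory plastic scraper lying on the bench to the right of the board, 44 x 109 x 9 mm; leave alone
- cup: mixing cup crusted with plaster, 105 x 121 x 84 mm high, standing to the right of the board; leave alone

How it is judged:
By the outcome, as a careful person would: the job done as asked, in the order asked, and still so for the second after the job is handed in, with the robot touching nothing.
It also fails if it takes over 58 s, if anything falls off the work surface, if the arm or the gripper's body presses on something with over 40 N, if the wrist force passes 120 N, or if a joint passes its speed limit or range.

## Robot

A 6-joint arm with a two-finger parallel gripper is mounted at the origin on the work surface; the furniture and walls round the work are solid. World frame = base frame: x ahead of the robot, y to its left, z up, the work surface at z = 0. Lengths are in m, angles in rad, forces in N, time in s.
With the tool pointing down it reaches from about 0.275 to 0.725 m from the base axis. Payload 15.9 kg.
Tool frame: the origin (TCP) lies between the finger pads; the fingertips stand 22 mm ahead of it and the grasp point (between the pads) lies 3 mm ahead of it; z points along the fingers, y is the line along which they close (so a half turn about z gives the same grasp; the last joint's range is limited). The gripper opens to 85 mm and grips with 20 to 120 N. Pads are 22 mm wide; open, the fingers measure 114 mm over their backs; the gripper's body (76 mm by 85 mm) begins 54 mm behind the grasp point. The pads swing forward as they close: fully open they stand 13 mm farther back than shut.
Start: joints at [-1.213, 0.213, -0.034, 1.323, 0, 1.571], TCP at [0.175, -0.468, 0.253] pointing down, gripper open.
Joint ranges: [-2.98, 2.98], [-0.74, 1.72], [-1.14, 1.35], [-2.1, 2.04], [-1.57, 1.44], [-3.14, 3.14]. Speed limits (rad/s): [1.89, 1.89, 2.39, 2.57, 3.14, 3.14].

## Interface

Orientations are given as [roll, pitch, yaw] about the fixed x, y, z axes, in that order (R = Rz(yaw) Ry(pitch) Rx(roll)).
In Python, from cell import observe, read_camera, job gives the robot as it stands. The module is installed in compiled form; this text tells all that it offers.
- The arm moves only by the tool carry_out, never from a script. Its argument "steps" is a list of rows, each a list of 2 entries, a list of its own where there are three numbers: the shift along the world's x, y, z in units of 25 mm (1.0 is 25 mm), then the turn about the world's z in units of 5 degrees (1.0 is 5 degrees). In form: [[[dx, dy, dz], yaw], ...]. A call has 1 to 20 rows; each row is the pose to reach, as a shift and turn from the pose commanded when the call began; what a row does not reach only later rows make up. A row lasts 1/10 s, in which the tool goes at most 50 mm and 8.59 degrees, less where a joint would pass 70% of its speed; a pose out of reach is approached as far as the arm can. A call with a gripper value outside its range is refused whole. "claw" is the closure, from 0 (fully open) to 1 (shut), set as the call begins (left out, the last holds). The fingers move at their own pace and stop on an object; the grip force is fixed at half the most. Time passes only in rows, so rows that repeat a pose let the fingers close. It gives the time, the measured TCP pose, the force, the opening and the grip force at its end, in the units of the state.
- observe(): the state, without advancing time (a new reading comes with each control period).
- read_camera(name): name is "scene" or "side" or "wrist"; returns a dict with "color" (480x640x3 uint8, red, green, blue), "mtx" (3x3 intrinsics, pixels), "cam_to_world" (4x4, takes a point from camera to world coordinates). Camera axes: x right, y down, z forward; pixel columns grow to the right and rows downward; lengths in m; the calibration is good to about 2 mm. A picture is of the moment at which its call begins. There is no depth.
- job.job_done(): hands the job in; it is judged then, once.
The state is a dict: "time": time; "joints": joint angles; "joint_vel": joint speeds; "joint_efforts": joint torques, N m; "tool_pos": TCP position; "eef_rot": TCP orientation; "force": force on the tool from outside, world axes, zero at the start; "torque": the same for the moment, N m; "finger_gap": opening from 0.0 (shut) to 1.0 (fully open); "gripper_force": force on a finger pad.
Only numpy, scipy, OpenCV 4.12 (cv2) and the standard library are available. Lean on these libraries where they do the work, as an engineer would, in place of code of your own. Each camera call takes 0.05 s, during which the arm holds its last target. There are 200 camera calls.

## Working session

There is one attempt and no reset: what is moved stays moved. The work goes in short steps, Python scripts to look and compute and a tool call to move; the robot and the scene stay as the last step left them, time stands still between calls to the robot, and variables do not carry over. Pictures are saved under pics/ and viewed, at most 10 in all, crops included, and the job is handed in when it is done.

Besides the shell and the picture viewer there is one more tool, called after "Emit:" as a command line: name --argument value ..., lists and objects as JSON in quotes. carry_out: Moves the arm, as the interface text tells. Its arguments: {"type":"object","properties":{"steps":{"type":"array","items":{"type":"array"}},"claw":{"type":"number"}},"required":["steps"]}

```bash
mkdir -p pics
cat > h.py <<'E'
import numpy as np, cv2
from cell import observe, read_camera, job
def snap(name,fn):
    d=read_camera(name); cv2.imwrite('pics/'+fn+'.png',d['color'][:,:,::-1]); np.savez('pics/'+fn+'.npz',K=d['mtx'],T=d['cam_to_world']); return d
def px2w(fn,uv,z):
    d=np.load('pics/'+fn+'.npz'); r=d['T'][:3,:3]@np.linalg.solve(d['K'],[uv[0],uv[1],1.]); o=d['T'][:3,3]
    return o+r*(z-o[2])/r[2]
def w2px(fn,p):
    d=np.load('pics/'+fn+'.npz'); c=d['T'][:3,:3].T@(np.array(p)-d['T'][:3,3]); q=d['K']@c; return q[:2]/q[2]
E
python3 - <<'E'
from h import *
a=snap('scene','s0');b=snap('side','d0')
for q in(a,b): print(q['cam_to_world'].round(3),q['mtx'].round(0))
print(observe())
E
```

```text
[[ 0.607 -0.339  0.719 -0.201]
 [-0.795 -0.286  0.535 -0.859]
 [ 0.024 -0.896 -0.443  0.446]
 [ 0.     0.     0.     1.   ]] [[493.   0. 321.]
 [  0. 493. 241.]
 [  0.   0.   1.]]
[[ 0.904 -0.219  0.367  0.09 ]
 [-0.427 -0.509  0.748 -1.055]
 [ 0.023 -0.832 -0.554  0.521]
 [ 0.     0.     0.     1.   ]] [[537.   0. 326.]
 [  0. 537. 246.]
 [  0.   0.   1.]]
{'time': 0.1, 'joints': array([-1.21298473e+00,  2.13329348e-01, -3.49597348e-02,  1.32349202e+00,
       -3.06929461e-05,  1.57080661e+00]), 'joint_vel': array([-0.00042783, -0.00087791,  0.00119092, -0.00112684,  0.00190521,
       -0.00148559]), 'joint_efforts': array([-1.63226137e-03, -6.87250400e+01,  4.87805414e+01,  1.22427248e-02,
       -1.21118583e-04, -2.04939101e-05]), 'tool_pos': array([ 0.17501053, -0.46808541,  0.25286897]), 'eef_rot': array([-3.14060788e+00,  3.07030590e-05,  3.57801342e-01]), 'force': array([-0.07922884,  0.09884058, -0.35733681]), 'torque': array([-0.00013788,  0.0253948 ,  0.00842559]), 'gripper_force': 0.0, 'finger_gap': 0.9998879313549935}
```

View pics/s0.png

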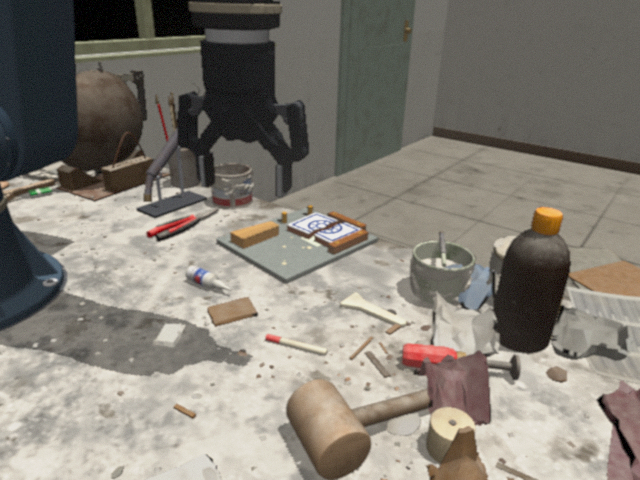

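View pics/d0.png

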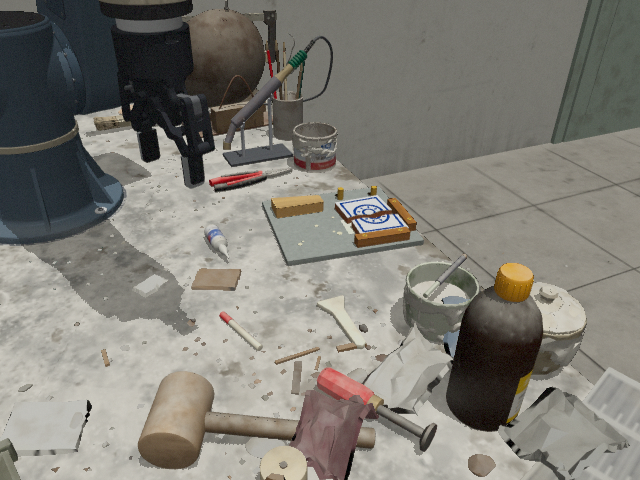

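The side view shows the board with its corners near (263,200), (290,262) and (423,241). The wedge is at (298,206), the tile at (372,215), and the pins at (340,192) and (373,189). I'll get rough positions, then look from above with the wrist camera.

Run:
```python
from h import *
for n,uv,z in[('BL',(263,200),.012),('FL',(290,262),.0),('FR',(423,241),.0),('pinN',(340,188),.036),('pinF',(373,185),.036),('wedge',(298,200),.034),('tile',(372,215),.026)]: print(n,px2w('d0',uv,z).round(3))
w=snap('wrist','w0'); 
o=observe(); from scipy.spatial.transform import Rotation as R
Rt=R.from_euler('xyz',o['eef_rot']).as_matrix(); T=w['cam_to_world']
print(Rt.round(2)); print('cam in tool',(Rt.T@(T[:3,3]-o['tool_pos'])).round(3),(Rt.T@T[:3,:3]).round(2),w['mtx'].round(0))
```

```text
BL [ 0.383 -0.17   0.012]
FL [ 0.359 -0.37   0.   ]
FR [ 0.602 -0.404  0.   ]
pinN [ 0.524 -0.224  0.036]
pinF [ 0.59  -0.238  0.036]
wedge [ 0.431 -0.234  0.034]
tile [ 0.539 -0.326  0.026]
[[ 0.94  0.35 -0.  ]
 [ 0.35 -0.94  0.  ]
 [-0.   -0.   -1.  ]]
cam in tool [ 0.074  0.    -0.121] [[ 0.   -0.96 -0.29]
 [ 1.    0.   -0.  ]
 [ 0.   -0.29  0.96]] [[388.   0. 321.]
 [  0. 388. 231.]
 [  0.   0.   1.]]
```

Emit:
carry_out --steps '[[[2,1,1],-1],[[4,2,1],-2],[[6,3,1],-3],[[8,4,1],-4],[[10,5.5,1],-5],[[12,6.5,1],-5.7],[[14,8,1],-5.7],[[14,8,1],-5.7],[[14,8,1],-5.7],[[14,8,1],-5.7],[[14,8,1],-5.7],[[14,8,1],-5.7],[[14,8,1],-5.7]]' --claw 1

```text
time: 1.45
tool_pos: [0.5242, -0.2692, 0.2786]
eef_rot: [3.141, -0.0, -0.141]
force: [-0.1, -0.4, 0.1]
finger_gap: -0.0
gripper_force: 0.0
```

Run:
```python
from h import *
w=snap('wrist','w1'); i=cv2.imread('pics/w1.png'); cv2.imwrite('pics/w1b.png',cv2.resize(i,(800,600),interpolation=cv2.INTER_CUBIC))
o=observe();print(o['tool_pos'],o['eef_rot'],o['finger_gap'])
```

```text
[ 0.52435668 -0.26912105  0.27860172] [ 3.14142211e+00 -2.97372652e-04 -1.41090569e-01] 0.001373404878212916
```

View pics/w1b.png

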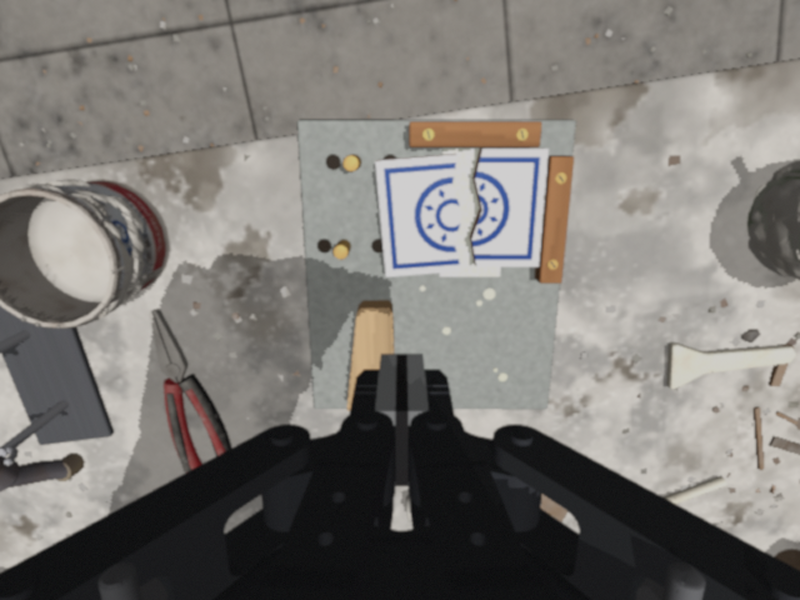

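The view from above shows the board's corners near (299,121) and (574,121), and the pins at (351,163) and (341,252). The loose half's outer edge runs from (376,161) to (386,276), and the wedge's thin end is at y≈303. I'll enlarge this area for exact readings.

Run:
```python
from h import *
i=cv2.imread('pics/w1.png')[88:268,232:472]; cv2.imwrite('pics/w1c.png',cv2.resize(i,(800,600),interpolation=cv2.INTER_CUBIC))
```

```text
(no output)
```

View pics/w1c.png

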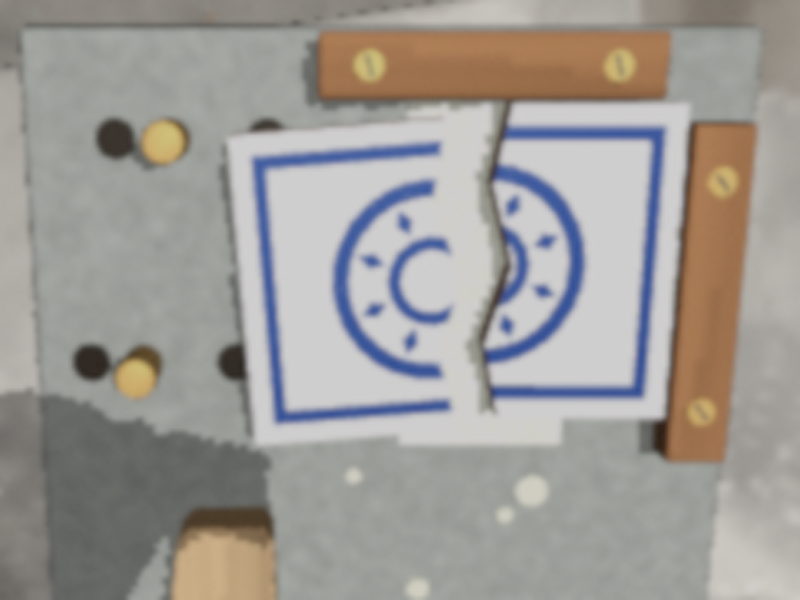

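```bash
cat >> h.py <<'E'
def bfit(fn,pts):
    from scipy.optimize import least_squares
    f=lambda q:np.concatenate([B2W(q,b)[:2]-px2w(fn,uv,b[2])[:2] for uv,b in pts])
    r=least_squares(f,[.58,-.38,-.14]); return r.x,(f(r.x).reshape(-1,2)*1000).round(1)
def B2W(q,b):
    c,s=np.cos(q[2]),np.sin(q[2]); return np.array([q[0]+c*b[0]-s*b[1],q[1]+s*b[0]+c*b[1],b[2]])
def W2B(q,p):
    c,s=np.cos(q[2]),np.sin(q[2]); x,y=p[0]-q[0],p[1]-q[1]; return np.array([c*x+s*y,-s*x+c*y])*1000
E
python3 - <<'E'
from h import *
C=lambda u,v:(u/3.3333+232,v/3.3333+88)
P=[((22,28),(20,189,12)),((760,28),(20,-23,12)),((163,142),(-11,146,36)),((137,378),(-77,156,36)),((320,97),(0,104,30)),((668,97),(0,8,30)),((693,124),(-6,0,30)),((667,460),(-104,0,30))]
q,e=bfit('w1',[(C(*a),np.array(b)/1000) for a,b in P]); print(q,e.tolist())
np.save('q.npy',q)
for n,a,z in[('Lof',(228,138),26),('Lon',(256,444),26),('Lbf',(450,122),26),('Lbn',(450,430),26),('Sf',(690,103),26),('Sn',(665,418),26),('Wl',(186,527),34),('Wr',(272,527),34),('Wl2',(172,599),34),('Wr2',(277,599),34)]:
    print(n,W2B(q,px2w('w1',C(*a),z/1000)).round(1))
E
```

```text
[ 0.57814156 -0.38757007 -0.1393626 ] [[0.8, 1.2], [0.8, -1.6], [-0.1, -0.3], [-0.3, 0.2], [-0.6, 0.7], [-0.5, 0.1], [0.6, -0.6], [-0.7, 0.3]]
Lof [-10.3 129.1]
Lon [-99.2 122.2]
Lbf [-6.1 67.1]
Lbn [-95.   64.2]
Sf [-1.2  0.6]
Sn [-91.4   0.2]
Wl [-122.7  143.2]
Wr [-122.8  117.4]
Wl2 [-145.9  148.1]
Wr2 [-146.   116.1]
```

```bash
cat >> h.py <<'E'
def plan(cmd,*bt):
    "cmd: commanded world pose; bt: board targets mm -> shift units"
    q=np.load('q.npy')
    for b in bt:
        w=B2W(q,np.array(b)/1000); print(b,'->',((w-cmd)/.025).round(2),w.round(4))
E
python3 - <<'E'
from h import *
c=np.array([.525,-.268,.278])
plan(c,(-120,95,100),(-120,95,40))
plan(B2W(np.load('q.npy'),np.array([-120,95,40])/1000),(-101,95,40),(-100,95,40),(-99,95,40),(-96,95,40))
E
```

```text
(-120, 95, 100) -> [-2.1  -0.35 -7.12] [ 0.4725 -0.2768  0.1   ]
(-120, 95, 40) -> [-2.1  -0.35 -9.52] [ 0.4725 -0.2768  0.04  ]
(-101, 95, 40) -> [ 0.75 -0.11  0.  ] [ 0.4913 -0.2795  0.04  ]
(-100, 95, 40) -> [ 0.79 -0.11  0.  ] [ 0.4923 -0.2796  0.04  ]
(-99, 95, 40) -> [ 0.83 -0.12  0.  ] [ 0.4933 -0.2797  0.04  ]
(-96, 95, 40) -> [ 0.95 -0.13  0.  ] [ 0.4963 -0.2802  0.04  ]
```

Emit:
carry_out --steps '[[[-1,-0.2,-1.5],0],[[-2.1,-0.35,-3],0],[[-2.1,-0.35,-5],0],[[-2.1,-0.35,-7],0],[[-2.1,-0.35,-7.5],0],[[-2.1,-0.35,-8],0],[[-2.1,-0.35,-8.5],0],[[-2.1,-0.35,-9],0],[[-2.1,-0.35,-9.3],0],[[-2.1,-0.35,-9.5],0],[[-2.1,-0.35,-9.5],0],[[-2.1,-0.35,-9.5],0]]'

```text
time: 2.7
tool_pos: [0.4728, -0.2772, 0.0412]
eef_rot: [3.141, -0.0, -0.14]
force: [0.7, 0.8, 0.6]
finger_gap: 0.001
gripper_force: 0.0
```

Emit:
carry_out --steps '[[[0.1,0,0],0],[[0.2,0,0],0],[[0.3,0,0],0],[[0.4,-0.1,0],0],[[0.45,-0.1,0],0],[[0.5,-0.1,0],0],[[0.55,-0.1,0],0],[[0.6,-0.1,0],0],[[0.65,-0.1,0],0],[[0.7,-0.1,0],0],[[0.7,-0.1,0],0],[[0.7,-0.1,0],0]]'

```text
time: 3.9
tool_pos: [0.49, -0.2795, 0.0407]
eef_rot: [-3.141, 0.0, -0.14]
force: [-2.6, 1.9, 0.7]
finger_gap: 0.003
gripper_force: 1.4
```

Emit:
carry_out --steps '[[[0.04,0,0],0],[[0.08,0,0],0],[[0.12,0,0],0],[[0.16,0,0],0],[[0.16,0,0],0]]'

```text
time: 4.4
tool_pos: [0.4909, -0.2789, 0.0402]
eef_rot: [-3.141, 0.006, -0.14]
force: [-23.6, 3.3, 13.4]
finger_gap: 0.002
gripper_force: 11.8
```

Run:
```python
from h import *
c=np.array([.494,-.27925,.0405])
plan(c,(-112,95,40.5),(-112,95,90),(-45,154,90),(-45,154,40.5))
q=np.load('q.npy');plan(B2W(q,np.array([-45,154,40])/1000),(-45,140,40),(-45,132,40),(-45,124,40),(-45,120,40))
print(W2B(q,observe()['tool_pos']))
```

```text
(-112, 95, 40.5) -> [-0.54  0.05  0.  ] [ 0.4804 -0.2779  0.0405]
(-112, 95, 90) -> [-0.54  0.05  1.98] [ 0.4804 -0.2779  0.09  ]
(-45, 154, 90) -> [2.44 2.02 1.98] [ 0.555  -0.2288  0.09  ]
(-45, 154, 40.5) -> [2.44 2.02 0.  ] [ 0.555  -0.2288  0.0405]
(-45, 140, 40) -> [-0.08 -0.55  0.  ] [ 0.553  -0.2427  0.04  ]
(-45, 132, 40) -> [-0.12 -0.87  0.  ] [ 0.5519 -0.2506  0.04  ]
(-45, 124, 40) -> [-0.17 -1.19  0.  ] [ 0.5508 -0.2585  0.04  ]
(-45, 120, 40) -> [-0.19 -1.35  0.  ] [ 0.5502 -0.2625  0.04  ]
[-101.46413916   95.50747946]
```

Emit:
carry_out --steps '[[[-0.2,0,0],0],[[-0.5,0.05,0],0],[[-0.5,0.05,1],0],[[-0.5,0.05,2.2],0],[[0.5,0.7,2.2],0],[[1.5,1.4,2.2],0],[[2.45,2,2.2],0],[[2.45,2,2.2],0],[[2.45,2,1.5],0],[[2.45,2,1],0],[[2.45,2,0.5],0],[[2.45,2,0.2],0],[[2.45,2,0],0],[[2.45,2,0],0],[[2.45,2,0],0]]'

```text
time: 5.9
tool_pos: [0.5555, -0.2297, 0.0411]
eef_rot: [3.141, -0.0, -0.14]
force: [0.4, -0.0, 0.1]
finger_gap: 0.0
gripper_force: 0.0
```

Emit:
carry_out --steps '[[[0,-0.1,0],0],[[0,-0.2,0],0],[[0,-0.3,0],0],[[-0.05,-0.4,0],0],[[-0.05,-0.5,0],0],[[-0.1,-0.6,0],0],[[-0.1,-0.7,0],0],[[-0.1,-0.8,0],0],[[-0.1,-0.85,0],0],[[-0.1,-0.9,0],0],[[-0.15,-0.95,0],0],[[-0.15,-1,0],0],[[-0.15,-1,0],0],[[-0.15,-1,0],0]]'

```text
time: 7.3
tool_pos: [0.5516, -0.2546, 0.0408]
eef_rot: [3.141, 0.0, -0.14]
force: [0.2, 0.0, -0.2]
finger_gap: 0.001
gripper_force: 0.0
```

Run:
```python
from h import *
w=snap('wrist','w2'); i=cv2.imread('pics/w2.png'); cv2.imwrite('pics/w2b.png',cv2.resize(i,(800,600),interpolation=cv2.INTER_CUBIC))
print(W2B(np.load('q.npy'),observe()['tool_pos']))
```

```text
[-44.76442338 127.97804192]
```

View pics/w2b.png

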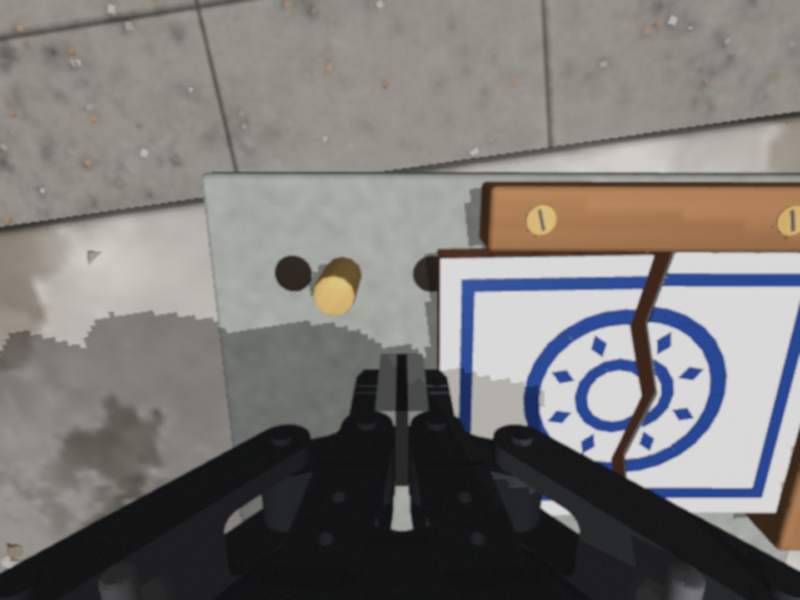

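The far pin is at (335,290). The loose half is now square and against the far fence, and the break at (640,350) is still open by about 3.5 mm. I'll keep pushing.

Emit:
carry_out --steps '[[[0,-0.04,0],0],[[0,-0.08,0],0],[[0,-0.12,0],0],[[0,-0.14,0],0],[[0,-0.16,0],0],[[0,-0.18,0],0],[[0,-0.2,0],0],[[0,-0.2,0],0]]'

```text
time: 8.15
tool_pos: [0.5516, -0.2596, 0.0408]
eef_rot: [-3.142, 0.0, -0.14]
force: [0.1, 0.2, 0.1]
finger_gap: 0.0
gripper_force: 0.4
```

Emit:
carry_out --steps '[[[0,-0.03,0],0],[[0,-0.06,0],0],[[0,-0.1,0],0],[[0,-0.13,0],0],[[0,-0.16,0],0],[[0,-0.16,0],0]]'

```text
time: 8.75
tool_pos: [0.5516, -0.2614, 0.0406]
eef_rot: [-3.137, 0.001, -0.138]
force: [-0.3, 19.1, 4.7]
finger_gap: -0.002
gripper_force: 9.2
```

Run:
```python
from h import *
c=np.array([.494+.06125-.00375,-.26325,.0405])
print(c,W2B(np.load('q.npy'),c),W2B(np.load('q.npy'),observe()['tool_pos']))
plan(c,(-45,140,40.5),(-45,140,100),(-110,95,170))
```

```text
[ 0.5515  -0.26325  0.0405 ] [-43.65280138 119.41392673] [-43.85545574 121.2945142 ]
(-45, 140, 40.5) -> [0.06 0.82 0.  ] [ 0.553  -0.2427  0.0405]
(-45, 140, 100) -> [0.06 0.82 2.38] [ 0.553  -0.2427  0.1   ]
(-110, 95, 170) -> [-2.76 -0.6   5.18] [ 0.4824 -0.2782  0.17  ]
```

Emit:
carry_out --steps '[[[0,0.1,0],0],[[0,0.3,0],0],[[0.05,0.8,0],0],[[0.05,0.8,0],0],[[0.05,0.8,1.5],0],[[0.05,0.8,3],0],[[-0.7,0.4,4],0],[[-2,0,5],0],[[-2.8,-0.6,5.2],0],[[-2.8,-0.6,5.2],0],[[-2.8,-0.6,5.2],0],[[-2.8,-0.6,5.2],0]]'

```text
time: 9.95
tool_pos: [0.4819, -0.2782, 0.1704]
eef_rot: [-3.141, 0.0, -0.139]
force: [0.5, 0.1, -0.6]
finger_gap: -0.003
gripper_force: 0.0
```

Run:
```python
from h import *
w=snap('wrist','w3'); i=cv2.imread('pics/w3.png'); cv2.imwrite('pics/w3b.png',cv2.resize(i,(800,600),interpolation=cv2.INTER_CUBIC))
```

```text
(no output)
```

View pics/w3b.png

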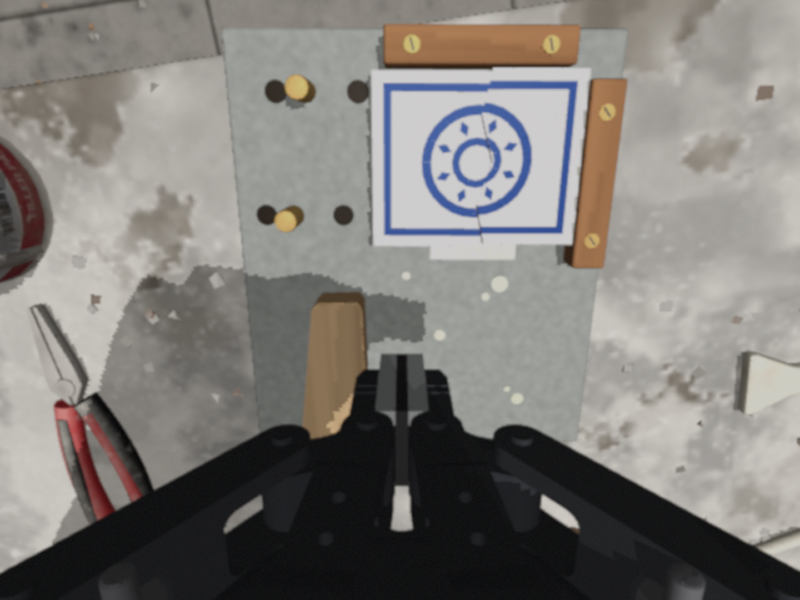

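The break looks nearly closed at about (485,150). The loose half's far side, at v≈70, sits slightly below the set half's, at v≈67. I'll zoom in to check.

Run:
```python
from h import *
i=cv2.imread('pics/w3.png')[45:210,290:510]; cv2.imwrite('pics/w3c.png',cv2.resize(i,(800,600),interpolation=cv2.INTER_CUBIC))
```

```text
(no output)
```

View pics/w3c.png

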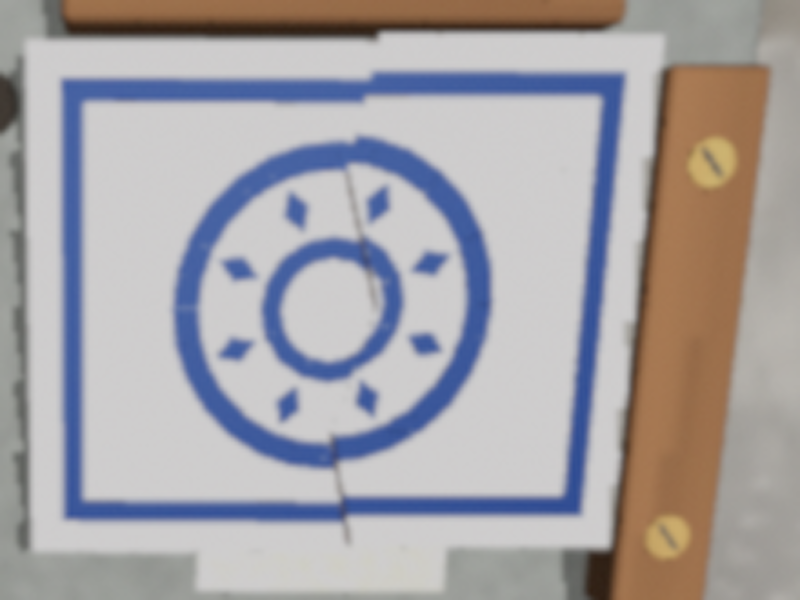

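Run:
```python
from h import *
q=np.load('q.npy')
c=np.array([.4815,-.27825,.1705]);plan(c,(-112,84,90),(-112,84,40.5))
plan(B2W(q,np.array([-112,84,40.5])/1000),(-103,84,40.5),(-99,84,40.5),(-98,84,40.5))
```

```text
(-112, 84, 90) -> [-0.1  -0.42 -3.22] [ 0.4789 -0.2888  0.09  ]
(-112, 84, 40.5) -> [-0.1  -0.42 -5.2 ] [ 0.4789 -0.2888  0.0405]
(-103, 84, 40.5) -> [ 0.36 -0.05  0.  ] [ 0.4878 -0.2901  0.0405]
(-99, 84, 40.5) -> [ 0.51 -0.07  0.  ] [ 0.4918 -0.2906  0.0405]
(-98, 84, 40.5) -> [ 0.55 -0.08  0.  ] [ 0.4928 -0.2908  0.0405]
```

Emit:
carry_out --steps '[[[-0.1,-0.4,-1.5],0],[[-0.1,-0.4,-3],0],[[-0.1,-0.4,-4],0],[[-0.1,-0.4,-4.6],0],[[-0.1,-0.4,-5],0],[[-0.1,-0.4,-5.2],0],[[-0.1,-0.4,-5.2],0],[[-0.1,-0.4,-5.2],0]]'

```text
time: 10.8
tool_pos: [0.4796, -0.2887, 0.0415]
eef_rot: [3.141, -0.001, -0.139]
force: [0.3, 0.6, 0.7]
finger_gap: 0.002
gripper_force: 0.0
```

Emit:
carry_out --steps '[[[0.15,0,0],0],[[0.3,-0.05,0],0],[[0.35,-0.05,0],0],[[0.38,-0.05,0],0],[[0.42,-0.05,0],0],[[0.46,-0.05,0],0],[[0.5,-0.05,0],0],[[0.54,-0.05,0],0],[[0.54,-0.05,0],0]]'

```text
time: 11.7
tool_pos: [0.4903, -0.2897, 0.0405]
eef_rot: [3.141, 0.004, -0.14]
force: [-17.4, 0.3, 10.7]
finger_gap: -0.002
gripper_force: 8.7
```

Run:
```python
from h import *
q=np.load('q.npy')
c=np.array([.4925,-.2895,.0405]);plan(c,(-112,84,40.5),(-112,84,95),(-47,140,95),(-47,140,40.5))
plan(B2W(q,np.array([-47,140,40.5])/1000),(-47,125,40.5),(-46,121,40.5),(-44,118,40.5))
```

```text
(-112, 84, 40.5) -> [-0.54  0.03  0.  ] [ 0.4789 -0.2888  0.0405]
(-112, 84, 95) -> [-0.54  0.03  2.18] [ 0.4789 -0.2888  0.095 ]
(-47, 140, 95) -> [2.34 1.88 2.18] [ 0.551  -0.2424  0.095 ]
(-47, 140, 40.5) -> [2.34 1.88 0.  ] [ 0.551  -0.2424  0.0405]
(-47, 125, 40.5) -> [-0.08 -0.59  0.  ] [ 0.549  -0.2573  0.0405]
(-46, 121, 40.5) -> [-0.07 -0.76  0.  ] [ 0.5494 -0.2614  0.0405]
(-44, 118, 40.5) -> [-0.   -0.89  0.  ] [ 0.551  -0.2646  0.0405]
```

Emit:
carry_out --steps '[[[-0.2,0,0],0],[[-0.55,0,0],0],[[-0.55,0,1],0],[[-0.55,0,2.2],0],[[0.5,0.6,2.2],0],[[1.5,1.3,2.2],0],[[2.35,1.9,2.2],0],[[2.35,1.9,2.2],0],[[2.35,1.9,1.5],0],[[2.35,1.9,1],0],[[2.35,1.9,0.5],0],[[2.35,1.9,0.2],0],[[2.35,1.9,0],0],[[2.35,1.9,0],0],[[2.35,1.9,0],0]]'

```text
time: 13.2
tool_pos: [0.5515, -0.2425, 0.0412]
eef_rot: [3.141, -0.0, -0.14]
force: [0.2, -0.1, 0.1]
finger_gap: -0.003
gripper_force: 0.0
```

Emit:
carry_out --steps '[[[0,-0.2,0],0],[[-0.05,-0.4,0],0],[[-0.08,-0.55,0],0],[[-0.08,-0.6,0],0],[[-0.08,-0.65,0],0],[[-0.07,-0.7,0],0],[[-0.07,-0.75,0],0],[[-0.05,-0.8,0],0],[[0,-0.85,0],0],[[0,-0.9,0],0],[[0.05,-0.9,0],0],[[0.05,-0.9,0],0]]'

```text
time: 14.4
tool_pos: [0.5511, -0.2615, 0.0403]
eef_rot: [-3.136, 0.004, -0.138]
force: [-8.9, 24.2, 12.8]
finger_gap: -0.001
gripper_force: 12.6
```

Run:
```python
from h import *
q=np.load('q.npy')
c=np.array([.5525,-.2645,.0405]);plan(c,(-45,142,40.5),(-45,142,110),(-200,120,190))
```

```text
(-45, 142, 40.5) -> [0.03 0.95 0.  ] [ 0.5533 -0.2407  0.0405]
(-45, 142, 110) -> [0.03 0.95 2.78] [ 0.5533 -0.2407  0.11  ]
(-200, 120, 190) -> [-6.23  0.94  5.98] [ 0.3968 -0.241   0.19  ]
```

Emit:
carry_out --steps '[[[0,0.2,0],0],[[0.05,0.6,0],0],[[0.05,0.95,0],0],[[0.05,0.95,0],0],[[0.05,0.95,1.5],0],[[0.05,0.95,3],0],[[-1,0.95,4.5],0],[[-3,0.95,6],0],[[-5,0.95,6],0],[[-6.2,0.95,6],0],[[-6.2,0.95,6],0],[[-6.2,0.95,6],0],[[-6.2,0.95,6],0],[[-6.2,0.95,6],0]]'

```text
time: 15.8
tool_pos: [0.3984, -0.2411, 0.1906]
eef_rot: [-3.142, 0.0, -0.139]
force: [0.5, 0.4, -0.5]
finger_gap: -0.001
gripper_force: 0.0
```

Run:
```python
from h import *
w=snap('wrist','w4'); i=cv2.imread('pics/w4.png')
print(w2px('w4',[*B2W(np.load('q.npy'),(-.045,.08,0))[:2],.026]), observe()['tool_pos'])
cv2.imwrite('pics/w4b.png',cv2.resize(i[:330,200:640],(800,600),interpolation=cv2.INTER_CUBIC))
```

```text
[383.53849207 -15.32827158] [ 0.39832429 -0.2410497   0.19052255]
```

View pics/w4b.png

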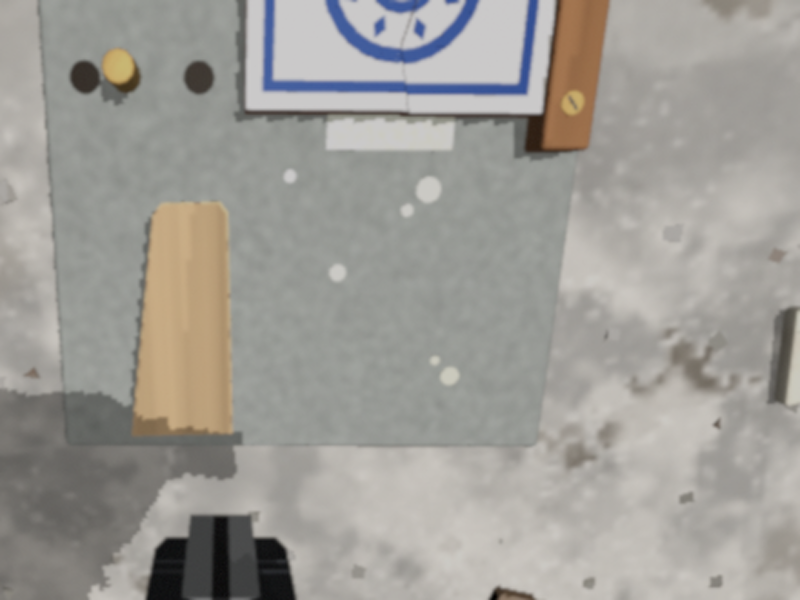

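The pattern lines now meet across the break, with the near edges level at (245–545,110). The wedge's top corners are at about (157,204), (226,204), (134,433) and (232,433).

Run:
```python
from h import *
q=np.load('q.npy')
C=lambda u,v:(u/1.818+200,v/1.818)
for n,a,z in[('tl',(157,204),34),('tr',(226,204),34),('bl',(134,433),34),('br',(232,433),34),('tileNear',(246,110),26),('pin',(119,64),36),('BR',(537,445),12),('BL',(68,443),12)]:
    print(n,W2B(q,px2w('w4',C(*a),z/1000)).round(1))
c=np.array([.5525-.155,-.2645+.02375,.1905])
plan(c,(-240,128,190),(-240,128,80),(-240,128,42))
plan(B2W(q,np.array([-240,128,42])/1000),(-225,127,42),(-180,126,42),(-140,126,42),(-105,126,42),(-100,126,42),(-95,126,42))
```

```text
tl [-123.7  144. ]
tr [-123.7  118. ]
bl [-214.4  155.9]
br [-214.4  115.3]
tileNear [-90.1 110.6]
pin [-76.3 156.1]
BR [-227.1  -22. ]
BL [-226.3  188.5]
(-240, 128, 190) -> [-1.57  0.53 -0.02] [ 0.3582 -0.2275  0.19  ]
(-240, 128, 80) -> [-1.57  0.53 -4.42] [ 0.3582 -0.2275  0.08  ]
(-240, 128, 42) -> [-1.57  0.53 -5.94] [ 0.3582 -0.2275  0.042 ]
(-225, 127, 42) -> [ 0.59 -0.12  0.  ] [ 0.373  -0.2305  0.042 ]
(-180, 126, 42) -> [ 2.37 -0.41  0.  ] [ 0.4174 -0.2378  0.042 ]
(-140, 126, 42) -> [ 3.95 -0.63  0.  ] [ 0.457  -0.2433  0.042 ]
(-105, 126, 42) -> [ 5.34 -0.83  0.  ] [ 0.4917 -0.2482  0.042 ]
(-100, 126, 42) -> [ 5.53 -0.86  0.  ] [ 0.4966 -0.2489  0.042 ]
(-95, 126, 42) -> [ 5.73 -0.88  0.  ] [ 0.5016 -0.2496  0.042 ]
```

Emit:
carry_out --steps '[[[-1.55,0.7,0],0],[[-1.55,0.7,0],0],[[-1.55,0.7,-2],0],[[-1.55,0.7,-4],0],[[-1.55,0.7,-5],0],[[-1.55,0.7,-5.5],0],[[-1.55,0.7,-6],0],[[-1.55,0.7,-6],0],[[-1.55,0.7,-6],0]]'

```text
time: 16.75
tool_pos: [0.3592, -0.2236, 0.0409]
eef_rot: [-3.141, 0.0, -0.139]
force: [0.5, 0.5, 1.1]
finger_gap: -0.0
gripper_force: 0.0
```

Run:
```python
from h import *
q=np.load('q.npy')
print(W2B(q,observe()['tool_pos']),observe()['tool_pos'])
c=np.array([.3975-.03875,-.24075+.0175,.0405])
print(W2B(q,c))
plan(c,(-226,132,40.5),(-180,131,40.5),(-150,130,40.5),(-140,129,40.5),(-105,127,40.5),(-95,127,40.5))
```

```text
[-239.56387566  131.97617605] [ 0.35923338 -0.22359516  0.04094006]
[-240.09051685  132.2508439 ]
(-226, 132, 40.5) -> [ 0.56 -0.09  0.  ] [ 0.3727 -0.2255  0.0405]
(-180, 131, 40.5) -> [ 2.37 -0.38  0.  ] [ 0.4181 -0.2328  0.0405]
(-150, 130, 40.5) -> [ 3.56 -0.59  0.  ] [ 0.4477 -0.238   0.0405]
(-140, 129, 40.5) -> [ 3.95 -0.68  0.  ] [ 0.4574 -0.2404  0.0405]
(-105, 127, 40.5) -> [ 5.32 -0.96  0.  ] [ 0.4918 -0.2472  0.0405]
(-95, 127, 40.5) -> [ 5.72 -1.01  0.  ] [ 0.5017 -0.2486  0.0405]
```

Emit:
carry_out --steps '[[[0.3,-0.05,0],0],[[0.5,-0.1,0],0],[[0.7,-0.12,0],0],[[0.9,-0.15,0],0],[[1.1,-0.18,0],0],[[1.3,-0.21,0],0],[[1.5,-0.24,0],0],[[1.7,-0.28,0],0],[[1.9,-0.31,0],0],[[2.1,-0.34,0],0],[[2.3,-0.37,0],0],[[2.5,-0.41,0],0],[[2.7,-0.44,0],0],[[2.9,-0.48,0],0],[[3.1,-0.51,0],0],[[3.3,-0.55,0],0],[[3.3,-0.55,0],0]]'

```text
time: 18.45
tool_pos: [0.442, -0.2375, 0.0408]
eef_rot: [3.142, -0.0, -0.139]
force: [0.8, -0.4, 0.4]
finger_gap: 0.001
gripper_force: 0.0
```

Run:
```python
from h import *
print(W2B(np.load('q.npy'),observe()['tool_pos']))
w=snap('wrist','w5'); i=cv2.imread('pics/w5.png')
cv2.imwrite('pics/w5b.png',cv2.resize(i,(800,600),interpolation=cv2.INTER_CUBIC))
```

```text
[-155.62481067  129.72474605]
```

View pics/w5b.png

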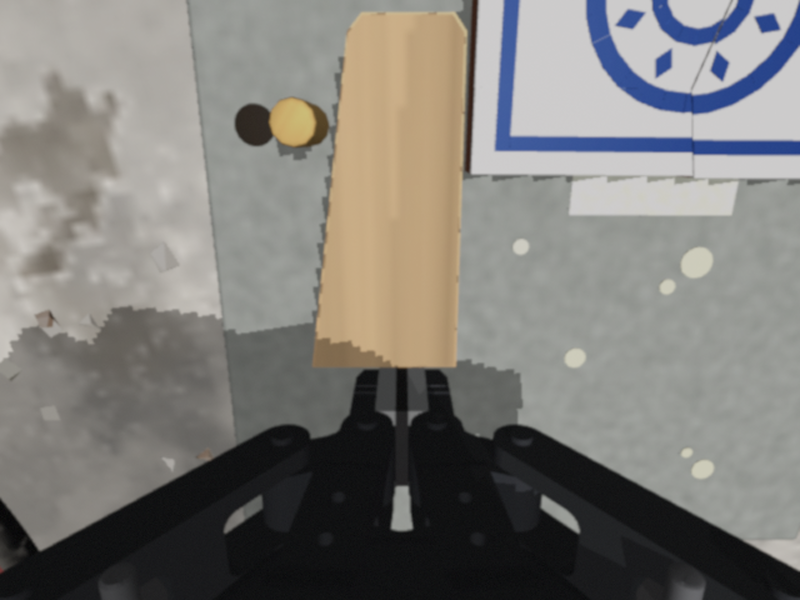

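The wedge is between the tile edge (u≈470) and the near pin (295,122), straight and with a little play on each side. I'll continue.

Emit:
carry_out --steps '[[[0.15,-0.02,0],0],[[0.3,-0.05,0],0],[[0.45,-0.08,0],0],[[0.6,-0.1,0],0],[[0.75,-0.12,0],0],[[0.9,-0.15,0],0],[[1.05,-0.18,0],0],[[1.2,-0.2,0],0],[[1.35,-0.22,0],0],[[1.5,-0.25,0],0],[[1.6,-0.27,0],0],[[1.7,-0.3,0],0],[[1.8,-0.31,0],0],[[1.8,-0.31,0],0]]'

```text
time: 19.9
tool_pos: [0.4867, -0.2451, 0.0408]
eef_rot: [-3.142, -0.0, -0.14]
force: [0.5, 0.8, 0.1]
finger_gap: 0.003
gripper_force: 0.0
```

Emit:
carry_out --steps '[[[0.08,-0.01,0],0],[[0.16,-0.02,0],0],[[0.24,-0.03,0],0],[[0.32,-0.04,0],0],[[0.38,-0.05,0],0],[[0.42,-0.06,0],0],[[0.45,-0.06,0],0],[[0.45,-0.06,0],0]]'

```text
time: 20.7
tool_pos: [0.4964, -0.2465, 0.0406]
eef_rot: [3.141, 0.002, -0.14]
force: [-10.4, -0.7, 7.3]
finger_gap: 0.0
gripper_force: 5.2
```

Emit:
carry_out --steps '[[[0.04,-0.01,0],0],[[0.08,-0.01,0],0],[[0.12,-0.02,0],0],[[0.16,-0.02,0],0],[[0.16,-0.02,0],0],[[0.16,-0.02,0],0]]'

```text
time: 21.3
tool_pos: [0.4974, -0.2464, 0.04]
eef_rot: [3.141, 0.008, -0.141]
force: [-30.1, 1.0, 18.1]
finger_gap: -0.002
gripper_force: 14.7
```

Emit:
carry_out --steps '[[[0.05,0,0],0],[[0.1,-0.01,0],0],[[0.15,-0.02,0],0],[[0.2,-0.03,0],0],[[0.24,-0.03,0],0],[[0.24,-0.03,0],0],[[0.24,-0.03,0],0]]'

```text
time: 22.0
tool_pos: [0.4995, -0.2467, 0.0395]
eef_rot: [3.141, 0.015, -0.142]
force: [-56.6, 3.0, 37.0]
finger_gap: 0.0
gripper_force: 28.6
```

Emit:
carry_out --steps '[[[0.04,0,0.02],0],[[0.08,-0.01,0.04],0],[[0.12,-0.02,0.06],0],[[0.12,-0.02,0.06],0],[[0.12,-0.02,0.06],0]]'

```text
time: 22.5
tool_pos: [0.4997, -0.2467, 0.0396]
eef_rot: [3.141, 0.021, -0.142]
force: [-67.6, 1.6, 32.9]
finger_gap: 0.004
gripper_force: 34.3
```

Emit:
carry_out --steps '[[[-0.2,0.03,0],0],[[-0.5,0.07,0],0],[[-1,0.14,0],0],[[-1,0.14,0.2],0],[[-1,0.14,2],0],[[-1,0.14,4],0],[[-1,-0.6,5],0],[[-1,-1.2,5.2],0],[[-1,-1.2,5.2],0],[[-1,-1.2,5.2],0],[[-1,-1.2,5.2],0],[[-1,-1.2,5.2],0]]'

```text
time: 23.7
tool_pos: [0.4855, -0.2776, 0.1717]
eef_rot: [-3.141, 0.001, -0.139]
force: [-0.7, -0.6, -0.4]
finger_gap: -0.002
gripper_force: 0.0
```

Run:
```python
from h import *
w=snap('wrist','w6'); i=cv2.imread('pics/w6.png')[40:253,228:512]; cv2.imwrite('pics/w6b.png',cv2.resize(i,(800,600),interpolation=cv2.INTER_CUBIC))
```

View pics/w6b.png

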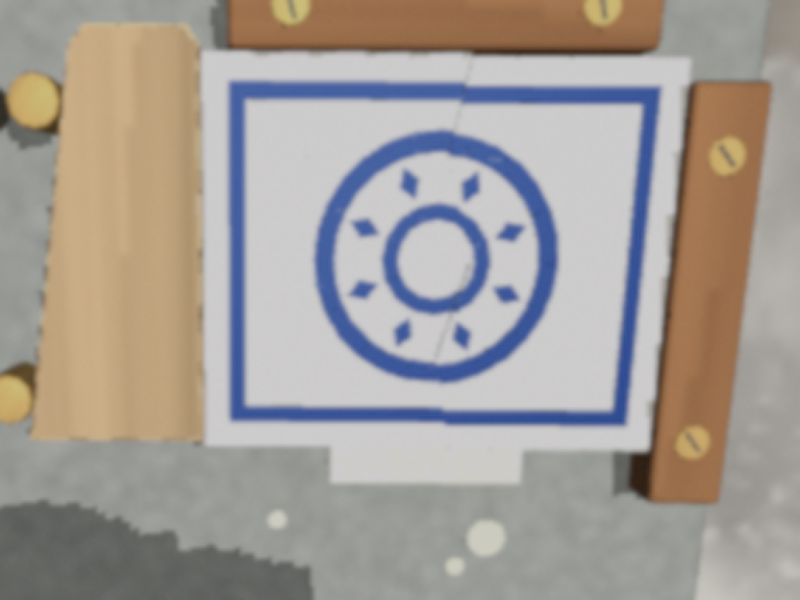

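The break looks closed and the wedge sits tight against both pins, at (35,100) and (10,398), and against the tile edge (u≈203). There's a small step in the blue lines at u≈465, so I'll measure how large it is.

Run:
```python
from h import *
q=np.load('q.npy')
def lines(fn,ranges):
    im=cv2.imread('pics/'+fn+'.png').astype(float); m=(im[:,:,0]-im[:,:,2]).clip(0)*((im[:,:,0]-im[:,:,2])>25)
    for xb in(-5.,-85.): # search for blue line around board x
        for n,(y0,y1) in ranges.items():
            X=[];Y=[]
            for y in np.arange(y0,y1,1.):
                s=np.arange(-6,6,.1)+xb; p=np.array([w2px(fn,B2W(q,(x/1000,y/1000,.026))) for x in s],np.float32)
                v=cv2.remap(m.astype(np.float32),p[:,:1],p[:,1:],cv2.INTER_LINEAR).ravel()
                if v.sum()>100: X.append((v*s).sum()/v.sum());Y.append(y)
            if len(X)<4: print(fn,xb,n,'none'); continue
            f=np.polyfit(Y,X,1); print(fn,xb,n,len(X),'slope',f[0].round(4),'x@55',np.polyval(f,55).round(2),'mean',np.mean(X).round(2))
for fn in('w1','w3','w6'): lines(fn,{'set':(12,45),'loose':(65,100)})
C=lambda u,v:(u/2.817+228,v/2.817+40)
for a,z in[((690,58),26),((650,450),26),((203,51),26),((206,444),26),((228,49),30),((660,49),30),((35,98),36),((10,398),36),((203,440),34),((32,438),34)]: print(a,W2B(q,px2w('w6',C(*a),z/1000)).round(1))
```

```text
w1 -5.0 set 33 slope 0.0018 x@55 -8.77 mean -8.82
w1 -5.0 loose none
w1 -85.0 set 33 slope 0.0017 x@55 -83.09 mean -83.14
w1 -85.0 loose 35 slope -0.0772 x@55 -86.03 mean -88.11
w3 -5.0 set 33 slope 0.0017 x@55 -8.71 mean -8.76
w3 -5.0 loose 35 slope 0.0053 x@55 -9.76 mean -9.61
w3 -85.0 set 33 slope -0.0004 x@55 -83.1 mean -83.09
w3 -85.0 loose 35 slope 0.0039 x@55 -84.1 mean -83.99
w6 -5.0 set 33 slope 0.0026 x@55 -8.7 mean -8.77
w6 -5.0 loose 35 slope 0.0064 x@55 -7.91 mean -7.74
w6 -85.0 set 33 slope 0.0032 x@55 -82.82 mean -82.9
w6 -85.0 loose 35 slope 0.0093 x@55 -82.31 mean -82.06
(690, 58) [-1.2  0. ]
(650, 450) [-91.2  -0.4]
(203, 51) [  0.2 109.6]
(206, 444) [-89.8 110.2]
(228, 49) [1.000e-01 1.038e+02]
(660, 49) [0.2 8.3]
(35, 98) [-10.5 146. ]
(10, 398) [-76.6 155.9]
(203, 440) [-87.1 110.5]
(32, 438) [-86.6 151.7]
```

The set half hasn't moved. The loose half's outer edge is at y ≈ 110 mm, as it should be when closed, and it rests on the far fence. The remaining step is about 0.65 mm. The wedge is jammed and the arm is clear, so I'm handing in.

```bash
python3 -c "
from h import *
print(observe()['force'],job.job_done())"
```

```text
the job is handed in; nothing more can be done
[-1.1113675   0.38069242 -0.17965386] None
```

I pushed the loose half against the far fence and closed the break, with a sideways step of about 0.65 mm and faint hairlines left; I then jammed the wedge with about 68 N and handed in after about 24 s, with the bottle, scraper and cup left alone and no verdict returned.

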